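# Undock the card terminal without letting it slide away

### The job

Undock the card terminal for the customer: press the cradle's release key down with one fingertip and, keeping the key down, stop the terminal against the other finger as the spring kicks it clear of its latch, before it slides out over the cradle's foot. Do not lift the terminal off the bed and leave the jar, tub and shaker alone. Finish while still holding the terminal at rest on the sloping bed with your finger, because nothing else stops it.

Things in the scene. Friction and masses are not known exactly. Their poses are not given: they have to be found in the camera images.
- cradle_bed: Sloping bed of the fixed grey charging cradle: a slick trough 81 mm wide between low cheeks (7 mm thick, 11 mm above the bed). Origin: on the bed's surface, on its centre line, level with the middle of the release key, 26 mm above the counter. x: straight down the slope (20 degrees below horizontal); y: level, across to the side that carries the key; z: square off the bed.
- bed_foot (a point): Middle of the bed's open lower end, 45 mm down the slope from the bed's origin, on the surface. Nothing stops the terminal here. From 30 mm above the bed's origin down to here the trough is empty: room for a finger. The upper end is a head wall 214 mm above the bed's origin, about 140 mm above the counter.
- latch_pawl (a point): Top of the small steel latch pawl, 24 mm wide and 4.5 mm long, 4.5 mm proud of the bed, that stands against the docked terminal's foot, 37 mm up the slope from the bed's origin. It sinks below the bed as the key is pressed.
- key_top (a point): Middle of the top of the release key: a level square pale cap, 25 x 25 mm, near the lower end of a housing (37 mm wide, 35 mm high) along the cheek on the bed's +y side, 66 mm from its centre line. It stands 46 mm above the counter and 20.5 mm above the bed's origin; fully down it is still 5 mm above the housing, and a second finger at that height in the trough clears the bed by 10 mm.
- release_key (a joint): Travel of the release key: 0 up, 0.0065 m fully down (square to the bed, nearly straight down). The latch lets the terminal go at about 0.004 m. Its spring needs about 2 N to start and 4 N fully down; it springs up when let go.
- terminal: Loose dark card terminal, 170 mm long, 78 mm wide, 0.3 to 0.5 kg, body 32 mm thick, 52 mm at the printer hump on its upper third. Origin: middle of its underside, on the bed; x along it to the foot end (down the slope), z out of its face. Docked, it is held by the latch against an ejector spring (about 3 N over 20 mm). It must come 12 mm down the slope to be clear of the latch.
- terminal_foot (a point): Middle of the terminal's flat foot-end face (78 mm wide, from 6 to 32 mm above the bed), which leads down the slope; this point is 20 mm above the bed. Docked, it is 40 mm up the slope from the bed's origin. Let go, it shoots to the foot of the bed within about 0.3 s, so the finger that stops it must stand in the trough beforehand.
- sauce_jar: Bystander: glass sauce jar, 62 mm across, 95 mm high; origin at the middle of its underside.
- food_tub: Bystander: white lidded food tub, 98 mm across, 62 mm high; origin at the middle of its underside.
- seasoning_shaker: Bystander: steel seasoning shaker, 48 mm across, 82 mm high; origin at the middle of its underside.
Not all that is in view belongs to the job. Of the things that look like the terminal, the smallest one is meant.

How it is judged (in metres and radians):
On the way, in this order (a step that is already met when the one before it is completed fails the run):
1. the release key is pressed down to where the latch gives (value of joint release_key above 0.003 m).
2. with the key still down, the terminal has come clear of its latch and is stopped by a finger on the bed (value of joint release_key above 0.0025 m and contact force between the fingers and terminal above 0.15 N and x of terminal_foot in the frame of cradle_bed between -0.028 and 0.045 m and linear speed of terminal below 0.02 m/s), for 0.2 s.
At the end, for the whole second after the job is handed in: The terminal lies flat on the bed (within 4 mm and 3.5 degrees), at rest, at least 12 mm below its docked place and with its foot end not past the foot of the bed, and a finger is still holding it (at least 0.15 N) while the program ends (x of terminal_foot in the frame of cradle_bed between -0.028 and 0.045 m and z of terminal in the frame of cradle_bed below 0.004 m and angle between the z axis of terminal and the z axis of cradle_bed, either way round below 0.06 rad and contact force between the fingers and terminal above 0.15 N and linear speed of terminal below 0.01 m/s); the arm keeps its last pose, push and grip.
It fails at once if the terminal slides out over the foot of the cradle (more than 5 mm past the bed's end) (x of terminal_foot in the frame of cradle_bed above 0.05 m).
It fails at once if the terminal is lifted or tipped off the bed (z of terminal in the frame of cradle_bed above 0.008 m or angle between the z axis of terminal and the z axis of cradle_bed, either way round above 0.12 rad).
It fails at once if the jar, tub or shaker is moved (more than 15 mm) (distance of any of sauce_jar, food_tub, seasoning_shaker from where it was at the start of the episode above 0.015 m).
It also fails if it takes over 29 s, if anything falls off the work surface, if the arm or the gripper's body presses on something with over 40 N, if the wrist force passes 120 N, or if a joint passes its speed limit or range.

### The arm

A 6-joint arm with a two-finger parallel gripper is mounted at the origin on the work surface. World frame = base frame: x ahead of the robot, y to its left, z up, the work surface at z = 0. Lengths are in m, angles in degrees, forces in N, time in s.
With the tool pointing down it reaches from about 0.275 to 0.85 m from the base axis. Payload 19 kg.
Tool frame: the origin (TCP) lies at the very end of the fingers, on their centre line; the grasp point (between the pads) lies 19 mm behind it (arm.pinch_z is the distance from the TCP to the grasp point, in m); z points along the fingers, y is the direction in which the jaws open and shut (so a half turn about z gives the same grasp; the last joint's range is limited). The gripper opens to 85 mm and grips with 20 to 120 N. Pads are 22 mm wide; open, the fingers measure 114 mm over their backs; the gripper's body (76 mm by 85 mm) begins 54 mm behind the grasp point. The pads swing forward as they close: fully open they stand 13 mm farther back than shut.
Start: joints at [64.229, 8.623, 82.357, -0, 89.026, -7.678], TCP at [0.179, 0.547, 0.231] pointing down, gripper open.
Joint ranges: [-160.23, 160.23], [-39.13, 120.54], [6.94, 153.29], [-79.49, 259.48], [9.18, 160.14], [-161.06, 161.06]. Speed limits (degrees/s): [108.29, 108.29, 127.2, 172.46, 172.46, 172.46].

### API

Orientations are given as a 3x3 rotation matrix whose columns are the frame's x, y, z axes.
In Python, from workcell import sensors, read_camera, camera_info, workorder, search_frame, arm gives the robot as it stands. The module is installed in compiled form; this text tells all that it offers.
- The arm moves only by the tool move_arm, never from a script. Its argument "increments" is a list of rows, each an object of numbers: "rx", "ry", "rz": the turn, a rotation vector about the tool's x, y, z in degrees; "dx", "dy", "dz": the shift along the tool's x, y, z in m; "gripper": the finger opening in m, from 0 to 0.0854. In form: [{"rx": .., "ry": .., "rz": .., "dx": .., "dy": .., "dz": .., "gripper": ..}, ...]. A call has 1 to 5 rows; each row shifts and turns the commanded pose from where the row before left it, along the tool's axes as they then stand; what a row does not reach is not made up. A row lasts 1/10 s, in which the tool goes at most 50 mm and 8.59 degrees, less where a joint would pass 70% of its speed; a pose out of reach is approached as far as the arm can. A call with a gripper value outside its range is refused whole. The fingers move at their own pace and stop on an object; "grip_force" is the grip in N (left out, the last holds). Time passes only in rows, so rows that do not move let the fingers close. It gives the time, the measured TCP pose, the force and the opening at its end, in the units of the state.
- sensors.get_state(): the state, without advancing time (a new reading comes with each control period).
- read_camera(name): name is "scene" or "top"; returns (picture, depth): 384x512x3 uint8, blue, green, red; 384x512 float32, m along the optical axis (not along the pixel's ray), 0 where there is no reading.
- camera_info(name): a dict with "K" (3x3 intrinsics, pixels), "world_from_camera" (4x4, takes a point from camera to world coordinates). Camera axes: x right, y down, z forward; pixel columns grow to the right and rows downward; lengths in m; the calibration is good to about 2 mm. A picture is of the moment at which its call begins. camera_info takes no time and is no camera call.
- workorder.hand_in(): hands the job in, once; it reports no verdict.
Trained networks look in the newest picture that a camera, given by its name, has taken for a name from the list of things; names that differ only in an ending like _2 or _b are one class to them, and where a whole thing is asked for, a point or a joint stands for the part that bears it (a point fixed in the world has none). Each returns a list of dicts, best first, with "score" (0 to 1); they miss things now and then, are a little off and sometimes report something else, mostly with a low value. They report only what shows in the picture. A call takes as long as a camera call. They do not tell look-alikes from the thing itself.
- search_frame(camera, thing): "position" ([x, y, z] in m, in world coordinates, good to about 4 mm: the middle of the surface that is visible of it).
The state is a dict: "time": time; "joint_pos": joint angles; "dq": joint speeds; "tau": joint torques, N m; "tool_pos": TCP position; "ee_rot": TCP orientation; "contact_force": force on the tool from outside, world axes, zero at the start; "ft_torque": the same for the moment, N m; "opening": finger opening in m.
Only numpy, scipy, OpenCV 4.12 (cv2) and the standard library are available. Lean on these libraries where they do the work, as an engineer would, in place of code of your own. Each camera call takes 0.05 s, during which the arm holds its last target. There are 200 camera calls.

## Working session

There is one attempt and no reset: what is moved stays moved. The work goes in short steps, Python scripts to look and compute and a tool call to move; the robot and the scene stay as the last step left them, time stands still between calls to the robot, and variables do not carry over. Pictures are saved under pics/ and viewed, about 8 in all and at most 12, crops included, and the job is handed in when it is done.

Besides the shell and the picture viewer there is one more tool, called after "Request:" by a JSON object that holds its "op" and its "data". move_arm: Moves the arm, as the interface text tells. Its arguments: {"type":"object","properties":{"increments":{"type":"array"},"grip_force":{"type":"number"}},"required":["increments"]}

```bash
mkdir -p pics; python3 - <<'E'
from workcell import *
import cv2,numpy as np
for c in("scene","top"):
    im,d=read_camera(c); cv2.imwrite(f"pics/{c}0.png",im); np.savez(f"{c}0.npz",im=im,d=d)
    i=camera_info(c); print(c,i["K"],np.round(i["world_from_camera"],4))
    for t in("key_top","terminal","cradle_bed","latch_pawl","terminal_foot","sauce_jar","food_tub","seasoning_shaker"):
        print(t,[(np.round(r["position"],3).tolist(),round(r["score"],2)) for r in search_frame(c,t)])
s=sensors.get_state();print(s["time"],s["ee_rot"],s["opening"],arm.pinch_z)
E
```

```text
scene [[376.47582731   0.         250.55768621]
 [  0.         376.47582731 185.59599338]
 [  0.           0.           1.        ]] [[ 0.1237  0.6474 -0.7521  1.1923]
 [ 0.9922 -0.0691  0.1037 -0.0869]
 [ 0.0152 -0.759  -0.6509  0.6989]
 [ 0.      0.      0.      1.    ]]
key_top []
terminal [([0.475, -0.164, 0.1], 0.77), ([0.212, -0.335, 0.042], 0.76), ([0.687, 0.098, 0.046], 0.66)]
cradle_bed [([0.56, -0.158, 0.034], 0.91)]
latch_pawl [([0.556, -0.089, 0.044], 0.67)]
terminal_foot [([0.48, -0.166, 0.094], 0.94), ([0.685, 0.101, 0.042], 0.74), ([0.213, -0.33, 0.042], 0.66)]
sauce_jar [([0.463, -0.295, 0.068], 0.7)]
food_tub [([0.476, -0.002, 0.06], 0.97)]
seasoning_shaker [([0.592, -0.289, 0.053], 0.75)]
top [[498.47438771   0.         247.80748957]
 [  0.         498.47438771 194.70685007]
 [  0.           0.           1.        ]] [[ 0.0073 -0.9973  0.0727  0.3515]
 [-0.9998 -0.0087 -0.019   0.0097]
 [ 0.0195 -0.0726 -0.9972  1.371 ]
 [ 0.      0.      0.      1.    ]]
key_top [([0.563, -0.087, 0.043], 0.6)]
terminal [([0.173, -0.325, 0.042], 0.97), ([0.665, 0.105, 0.043], 0.73), ([0.46, -0.166, 0.102], 0.64)]
cradle_bed [([0.515, -0.154, 0.056], 0.69)]
latch_pawl [([0.439, -0.29, 0.098], 0.69), ([0.521, -0.154, 0.052], 0.57), ([0.567, -0.086, 0.051], 0.48)]
terminal_foot [([0.462, -0.163, 0.101], 0.9), ([0.167, -0.325, 0.044], 0.76)]
sauce_jar [([0.438, -0.292, 0.097], 0.87), ([0.456, -0.0, 0.059], 0.2)]
food_tub [([0.456, -0.0, 0.061], 0.7)]
seasoning_shaker [([0.57, -0.288, 0.077], 0.79)]
0.9 [[-9.50549238e-01  3.10573894e-01 -4.24655304e-05]
 [ 3.10573897e-01  9.50549233e-01 -9.84343362e-05]
 [ 9.79444223e-06 -1.06755369e-04 -9.99999994e-01]] 0.08538954551221509 0.0187
```

```bash
python3 - <<'E'
import cv2,numpy as np
from workcell import camera_info
z=np.load("top0.npz");im=z["im"]
def proj(c,p):
    i=camera_info(c);T=np.linalg.inv(i["world_from_camera"]);q=i["K"]@(T[:3,:3]@np.array(p)+T[:3,3]);return q[:2]/q[2]
for c,f in(("top",4),("scene",3)):
    im=np.load(c+"0.npz")["im"];u,v=proj(c,[.52,-.14,.04]).astype(int)
    w,h=(80,75) if c=="top" else(110,90)
    x0,y0=max(u-w,0),max(v-h,0);print(c,x0,y0)
    cr=cv2.resize(im[y0:v+h,x0:u+w],None,fx=f,fy=f,interpolation=cv2.INTER_CUBIC)
    cv2.imwrite(f"pics/{c}c.png",cr)
E
```

```text
top 214 93
scene 81 123
```

View pics/scene0.png

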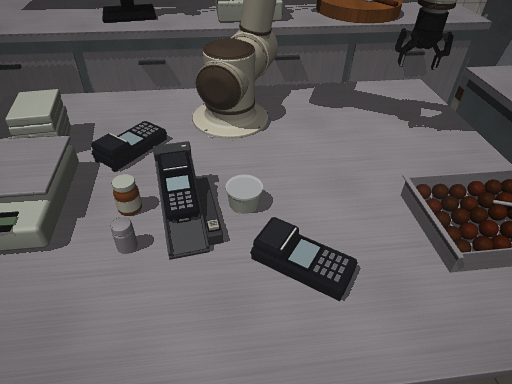

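View pics/topc.png

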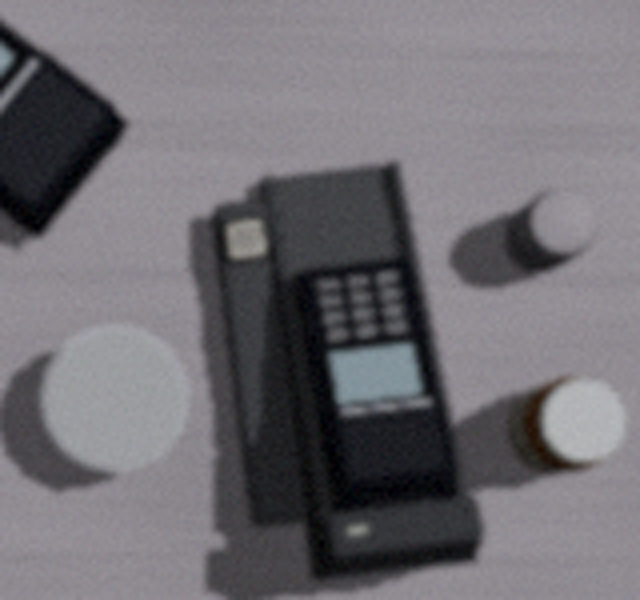

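View pics/scenec.png

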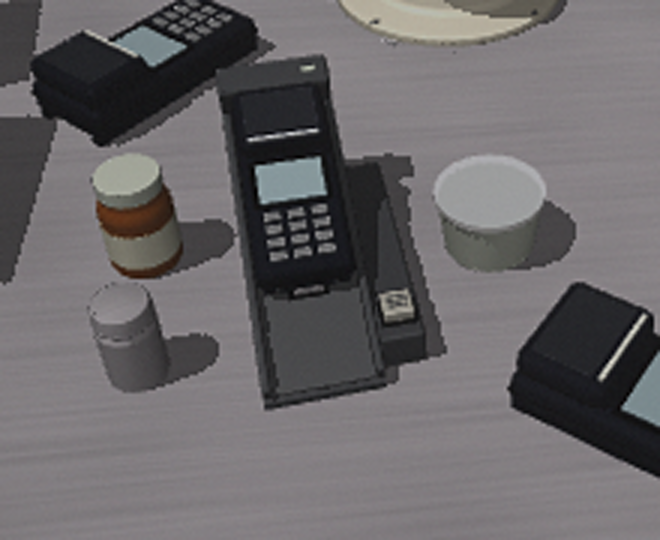

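The views agree: the docked terminal sits in the cradle at scene pixel (180,190). The pale key is at scene (213,225) and top (275,153). The two terminals lying on the counter are larger look-alikes. Next I'll get the exact key position and the bed's yaw.

```bash
cat > h.py <<'E'
import numpy as np,cv2
from workcell import camera_info
def cloud(c,d):
    i=camera_info(c);K=i["K"];T=i["world_from_camera"]
    v,u=np.mgrid[:384,:512];P=np.stack([(u-K[0,2])/K[0,0]*d,(v-K[1,2])/K[1,1]*d,d],-1)
    return P@T[:3,:3].T+T[:3,3]
E
python3 - <<'E'
from h import *
for c in("scene","top"):
    z=np.load(c+"0.npz");im,d=z["im"],z["d"];W=cloud(c,d)
    X=W.reshape(-1,3);g=im.max(2).reshape(-1).astype(int);mn=im.min(2).reshape(-1)
    k=(abs(X[:,0]-.56)<.03)&(abs(X[:,1]+.088)<.03)&(X[:,2]>.03)&(d.reshape(-1)>0)
    kk=k&(g>120);print(c,"key n",kk.sum(),X[kk].mean(0).round(4),np.median(X[kk],0).round(4),X[kk].min(0).round(4),X[kk].max(0).round(4))
    # trough plane
    b=(X[:,0]>.545)&(X[:,0]<.585)&(X[:,1]>-.175)&(X[:,1]<-.13)
    A=np.c_[X[b][:,:2],np.ones(b.sum())];s=np.linalg.lstsq(A,X[b][:,2],rcond=None)[0]
    print("bed plane",s.round(3),b.sum(),"slope",np.degrees(np.arctan(np.hypot(s[0],s[1]))),"yaw",np.degrees(np.arctan2(-s[1],-s[0])))
    # terminal top: fit plane
    r=(X[:,0]>.40)&(X[:,0]<.50)&(X[:,1]>-.19)&(X[:,1]<-.14)&(X[:,2]>.075)
    A=np.c_[X[r][:,:2],np.ones(r.sum())];t=np.linalg.lstsq(A,X[r][:,2],rcond=None)[0]
    print("term plane",t.round(3),r.sum())
    # cradle outline above counter: rows
    m=((X[:,0]>.25)&(X[:,0]<.62)&(X[:,1]>-.235)&(X[:,1]<-.055)&(X[:,2]>.012)&(mn<90)).reshape(384,512).astype(np.uint8)
    n,l,st,_=cv2.connectedComponentsWithStats(m);m=l==1+st[1:,4].argmax()
    Q=W[m]
    tm=m&(im.max(2)<38)&(W[...,2]>.06); R=W[tm]; 
    for nm,S in(("cradle",Q),("term",R)):
        rc=cv2.minAreaRect(S[:,:2].astype(np.float32)*1000);print(nm,len(S),rc)
    for x0 in np.arange(.40,.60,.02):
        q=Q[abs(Q[:,0]-x0)<.004]; w=R[abs(R[:,0]-x0)<.004]
        print(round(x0,2),q[:,1].min().round(4),q[:,1].max().round(4),(w[:,1].min().round(4),w[:,1].max().round(4)) if len(w) else "", end=" | ")
    print()
E
```

```text
scene key n 48 [ 0.5674 -0.09    0.0466] [ 0.5686 -0.0901  0.0467] [ 0.5537 -0.1009  0.0434] [ 0.5786 -0.0774  0.0497]
bed plane [-0.565 -0.166  0.324] 332 slope 30.472705134754964 yaw 16.37204522815463
term plane [-0.66  -0.087  0.399] 875
cradle 4528 ((483.9750061035156, -148.53099060058594), (264.9718933105469, 131.5160675048828), 7.791625022888184)
term 1208 ((453.554931640625, -170.33697509765625), (189.73699951171875, 92.94432067871094), 8.331652641296387)
0.4 -0.2244 -0.0951 (np.float64(-0.2191), np.float64(-0.1328)) | 0.42 -0.2218 -0.0907 (np.float64(-0.2168), np.float64(-0.1287)) | 0.44 -0.2193 -0.0888 (np.float64(-0.2144), np.float64(-0.1318)) | 0.46 -0.2166 -0.0869 (np.float64(-0.212), np.float64(-0.1227)) | 0.48 -0.2139 -0.0852 (np.float64(-0.2083), np.float64(-0.1258)) | 0.5 -0.2116 -0.0813 (np.float64(-0.2044), np.float64(-0.117)) | 0.52 -0.2088 -0.0774 (np.float64(-0.2016), np.float64(-0.1237)) | 0.54 -0.2068 -0.0758 (np.float64(-0.1982), np.float64(-0.1222)) | 0.56 -0.2045 -0.0723  | 0.58 -0.2018 -0.069  | 
top key n 68 [ 0.5631 -0.0876  0.0482] [ 0.5631 -0.0876  0.04
[... 273 characters left out ...]
7.817886829376221)
term 1490 ((442.8555908203125, -167.74639892578125), (201.54568481445312, 92.90632629394531), 7.777562141418457)
0.4 -0.2213 -0.09 (np.float64(-0.2126), np.float64(-0.1263)) | 0.42 -0.2206 -0.0876 (np.float64(-0.208), np.float64(-0.1244)) | 0.44 -0.2174 -0.0858 (np.float64(-0.2048), np.float64(-0.1215)) | 0.46 -0.2124 -0.082 (np.float64(-0.2042), np.float64(-0.1192)) | 0.48 -0.2115 -0.0807 (np.float64(-0.2035), np.float64(-0.1175)) | 0.5 -0.2081 -0.0778 (np.float64(-0.2049), np.float64(-0.1156)) | 0.52 -0.206 -0.0749 (np.float64(-0.1981), np.float64(-0.1133)) | 0.54 -0.2032 -0.0724 (np.float64(-0.1945), np.float64(-0.1227)) | 0.56 -0.2013 -0.0695  | 0.58 -0.1971 -0.0667  |
```

Request:
{"op": "move_arm", "data": {"increments": [{"rz": -6.45,"gripper": 0.055},{"rz": -6.45,"gripper": 0.055},{"rz": -6.45,"gripper": 0.055},{"rz": -6.45,"gripper": 0.055},{"dx": -0.015,"dy": -0.035,"gripper": 0.055}]}}

```text
invalid input
```

Request:
{"op": "move_arm", "data": {"increments": [{"dx": -0.019,"dy": -0.045},{"dx": -0.019,"dy": -0.045},{"dx": -0.019,"dy": -0.045},{"dx": -0.019,"dy": -0.045},{"dx": -0.019,"dy": -0.045}]}}

```text
invalid input
```

Request:
{"op": "move_arm", "data": {"increments": [{"dx": -0.019,"dy": -0.045},{"dx": -0.019,"dy": -0.045},{"dx": -0.019,"dy": -0.045},{"dx": -0.019,"dy": -0.045},{"dx": -0.019,"dy": -0.045}]}}

```text
invalid input
```

Request:
{"op": "move_arm", "data": {"increments": [{"rx": 0,"ry": 0,"rz": -6.45,"dx": 0,"dy": 0,"dz": 0,"gripper": 0.055},{"rx": 0,"ry": 0,"rz": -6.45,"dx": 0,"dy": 0,"dz": 0,"gripper": 0.055},{"rx": 0,"ry": 0,"rz": -6.45,"dx": 0,"dy": 0,"dz": 0,"gripper": 0.055},{"rx": 0,"ry": 0,"rz": -6.45,"dx": 0,"dy": 0,"dz": 0,"gripper": 0.055},{"rx": 0,"ry": 0,"rz": 0,"dx": -0.015,"dy": -0.035,"dz": 0,"gripper": 0.055}]}}

```text
time: 1.4
tool_pos: [0.1971, 0.5153, 0.2307]
ee_rot: [[-0.99, -0.141, -0.001], [-0.141, 0.99, 0.0], [0.001, 0.0, -1.0]]
contact_force: [1.5, 0.0, 0.6]
opening: 0.0555
```

Request:
{"op": "move_arm", "data": {"increments": [{"rx": 0,"ry": 0,"rz": 0,"dx": -0.019,"dy": -0.045,"dz": 0,"gripper": 0.055},{"rx": 0,"ry": 0,"rz": 0,"dx": -0.019,"dy": -0.045,"dz": 0,"gripper": 0.055},{"rx": 0,"ry": 0,"rz": 0,"dx": -0.019,"dy": -0.045,"dz": 0,"gripper": 0.055},{"rx": 0,"ry": 0,"rz": 0,"dx": -0.019,"dy": -0.045,"dz": 0,"gripper": 0.055},{"rx": 0,"ry": 0,"rz": 0,"dx": -0.019,"dy": -0.045,"dz": 0,"gripper": 0.055}]}}

```text
time: 1.9
tool_pos: [0.3229, 0.3019, 0.2315]
ee_rot: [[-0.991, -0.135, 0.001], [-0.135, 0.991, 0.0], [-0.001, 0.0, -1.0]]
contact_force: [1.0, 0.6, 0.4]
opening: 0.0546
```

Request:
{"op": "move_arm", "data": {"increments": [{"rx": 0,"ry": 0,"rz": 0,"dx": -0.019,"dy": -0.045,"dz": 0,"gripper": 0.055},{"rx": 0,"ry": 0,"rz": 0,"dx": -0.019,"dy": -0.045,"dz": 0,"gripper": 0.055},{"rx": 0,"ry": 0,"rz": 0,"dx": -0.019,"dy": -0.045,"dz": 0,"gripper": 0.055},{"rx": 0,"ry": 0,"rz": 0,"dx": -0.019,"dy": -0.045,"dz": 0,"gripper": 0.055},{"rx": 0,"ry": 0,"rz": 0,"dx": -0.019,"dy": -0.045,"dz": 0,"gripper": 0.055}]}}

```text
time: 2.4
tool_pos: [0.4474, 0.0914, 0.2316]
ee_rot: [[-0.991, -0.134, 0.001], [-0.134, 0.991, 0.0], [-0.001, -0.0, -1.0]]
contact_force: [0.4, 1.4, 0.4]
opening: 0.0552
```

Request:
{"op": "move_arm", "data": {"increments": [{"rx": 0,"ry": 0,"rz": 0,"dx": -0.019,"dy": -0.045,"dz": 0,"gripper": 0.055},{"rx": 0,"ry": 0,"rz": 0,"dx": -0.019,"dy": -0.045,"dz": 0,"gripper": 0.055},{"rx": 0,"ry": 0,"rz": 0,"dx": -0.019,"dy": -0.045,"dz": 0,"gripper": 0.055},{"rx": 0,"ry": 0,"rz": 0,"dx": -0.019,"dy": -0.045,"dz": 0,"gripper": 0.055},{"rx": 0,"ry": 0,"rz": 0,"dx": -0.019,"dy": -0.042,"dz": 0,"gripper": 0.055}]}}

```text
time: 2.9
tool_pos: [0.5714, -0.1161, 0.2313]
ee_rot: [[-0.991, -0.134, 0.0], [-0.134, 0.991, -0.0], [-0.0, -0.0, -1.0]]
contact_force: [0.4, 0.3, 0.6]
opening: 0.0551
```

Request:
{"op": "move_arm", "data": {"increments": [{"rx": 0,"ry": 0,"rz": 0,"dx": 0,"dy": 0,"dz": 0.04,"gripper": 0.055},{"rx": 0,"ry": 0,"rz": 0,"dx": 0,"dy": 0,"dz": 0.04,"gripper": 0.055},{"rx": 0,"ry": 0,"rz": 0,"dx": 0,"dy": 0,"dz": 0.04,"gripper": 0.055},{"rx": 0,"ry": 0,"rz": 0,"dx": 0,"dy": 0,"dz": 0.02,"gripper": 0.055},{"rx": 0,"ry": 0,"rz": 0,"dx": 0,"dy": 0,"dz": 0,"gripper": 0.055}]}}

```text
time: 3.4
tool_pos: [0.5692, -0.1134, 0.0884]
ee_rot: [[-0.991, -0.134, -0.005], [-0.134, 0.991, 0.001], [0.004, 0.002, -1.0]]
contact_force: [-0.1, -1.1, 1.0]
opening: 0.0546
```

Request:
{"op": "move_arm", "data": {"increments": [{"rx": 0,"ry": 0,"rz": 0,"dx": -0.005,"dy": -0.01,"dz": 0,"gripper": 0.055},{"rx": 0,"ry": 0,"rz": 0,"dx": 0,"dy": 0,"dz": 0,"gripper": 0.055}]}}

```text
time: 3.6
tool_pos: [0.5785, -0.1245, 0.0932]
ee_rot: [[-0.991, -0.134, 0.003], [-0.134, 0.991, -0.001], [-0.003, -0.002, -1.0]]
contact_force: [-1.0, 0.2, -0.5]
opening: 0.0549
```

```bash
cat > look.py <<'E'
from h import *
from workcell import *
import sys
n=sys.argv[1];out=[]
for c,(x0,y0,w,h) in(("scene",(130,130,120,130)),("top",(240,120,110,130))):
    im,d=read_camera(c);np.savez(f"{c}{n}.npz",im=im,d=d)
    cr=cv2.resize(im[y0:y0+h,x0:x0+w],None,fx=3.4 if c=="scene" else 3.4,fy=3.4,interpolation=cv2.INTER_CUBIC);out.append(cr)
H=min(o.shape[0] for o in out);cv2.imwrite(f"pics/l{n}.png",cv2.convertScaleAbs(np.hstack([o[:H] for o in out]),alpha=1.6,beta=20))
s=sensors.get_state();print(s["time"],s["tool_pos"],s["contact_force"])
E
python3 look.py 1
```

```text
3.7 [ 0.57776998 -0.12369831  0.09273408] [-0.64784144 -0.07846492 -0.30969005]
```

View pics/l1.png

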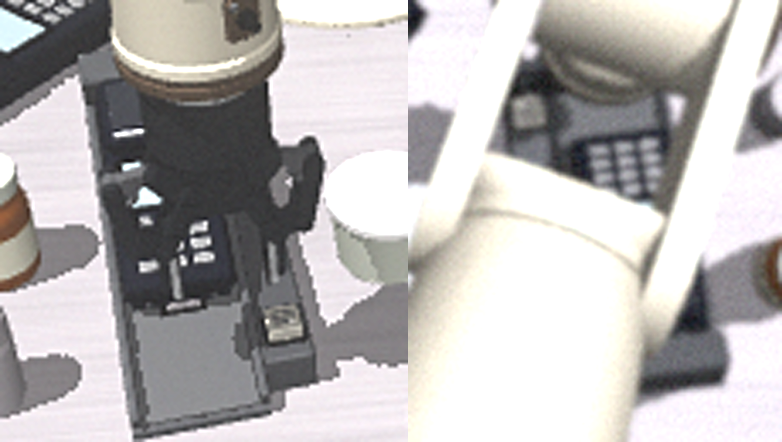

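```bash
python3 - <<'E'
from h import *
from workcell import sensors
s=sensors.get_state();p,R=s["tool_pos"],s["ee_rot"];print(p,s["contact_force"])
i=camera_info("scene");T=np.linalg.inv(i["world_from_camera"])
def pr(P):
    q=i["K"]@(T[:3,:3]@P+T[:3,3]);q=q[:2]/q[2];return ((q-130)*3.4).round(0),q.round(1)
for sg in(1,-1):
  for dz in(0,-.006,-.02): print(sg,dz,pr(p+R@np.array([0,sg*.035,dz])))
z=np.load("scene1.npz");W=cloud("scene",z["d"])
# tip points from depth: near expected
for sg in(1,-1):
    L=(W-p)@R
    m=(abs(L[...,0])<.02)&(abs(L[...,1]-sg*.035)<.015)&(L[...,2]>-.05)&(L[...,2]<.015)&(z["d"]>0)
    q=L[m];print(sg,len(q));
    for a in np.arange(-.05,.012,.005):
        k=q[(q[:,2]>=a)&(q[:,2]<a+.005)]
        if len(k):print(a.round(3),len(k),k.min(0).round(4),k.max(0).round(4))
E
```

```text
[ 0.57776998 -0.12369831  0.09273408] [-0.64784144 -0.07846492 -0.30969005]
1 0 (array([279., 278.]), array([212.1, 211.6]))
1 -0.006 (array([279., 271.]), array([211.9, 209.7]))
1 -0.02 (array([278., 256.]), array([211.6, 205.3]))
-1 0 (array([174., 295.]), array([181.3, 216.9]))
-1 -0.006 (array([173., 289.]), array([181., 215.]))
-1 -0.02 (array([171., 274.]), array([180.4, 210.5]))
1 91
-0.05 13 [-0.0139  0.0285 -0.0498] [-0.0061  0.0427 -0.0455]
-0.045 9 [-0.0122  0.0252 -0.0443] [-0.0012  0.0349 -0.0407]
-0.04 11 [-0.0128  0.025  -0.0394] [-0.0032  0.0377 -0.0358]
-0.035 10 [-0.0124  0.025  -0.0349] [-0.0019  0.0376 -0.0301]
-0.03 11 [-0.0131  0.0254 -0.0298] [ 0.0028  0.0374 -0.0254]
-0.025 12 [-0.0119  0.0251 -0.0246] [ 0.0021  0.0372 -0.0202]
-0.02 9 [-0.014   0.0252 -0.0196] [ 0.0041  0.0368 -0.0158]
-0.015 9 [-0.0121  0.0253 -0.0147] [ 0.0077  0.0366 -0.011 ]
-0.01 7 [-0.0121  0.0251 -0.01  ] [ 0.0083  0.029  -0.006 ]
-1 83
-0.05 9 [-0.0143 -0.0485 -0.05  ] [-0.0074 -0.0322 -0.0471]
-0.045 11 [-0.0136 -0.0446 -0.0448] [-0.0063 -0.03   -0.0408]
-0.04 11 [-0.0124 -0.0432 -0.0397] [-0.0067 -0.0307 -0.0353]
-0.035 11 [-0.0128 -0.0418 -0.0346] [-0.0065 -0.0313 -0.0303]
-0.03 10 [-0.0124 -0.0424 -0.0296] [-0.0061 -0.0298 -0.0254]
-0.025 12 [-0.013  -0.0431 -0.0242] [-0.0072 -0.0301 -0.0206]
-0.02 9 [-0.0123 -0.0416 -0.0195] [-0.0057 -0.0307 -0.0155]
-0.015 9 [-0.012  -0.0395 -0.0148] [-0.0061 -0.031  -0.0105]
-0.01 1 [-0.0122 -0.0362 -0.0087] [-0.0122 -0.0362 -0.0087]
```

Request:
{"op": "move_arm", "data": {"increments": [{"rx": 0,"ry": 0,"rz": 0,"dx": 0.002,"dy": 0.003,"dz": 0.015,"gripper": 0.055},{"rx": 0,"ry": 0,"rz": 0,"dx": 0,"dy": 0,"dz": 0.015,"gripper": 0.055},{"rx": 0,"ry": 0,"rz": 0,"dx": 0,"dy": 0,"dz": 0.01,"gripper": 0.055},{"rx": 0,"ry": 0,"rz": 0,"dx": 0,"dy": 0,"dz": 0.005,"gripper": 0.055},{"rx": 0,"ry": 0,"rz": 0,"dx": 0,"dy": 0,"dz": 0,"gripper": 0.055}]}}

```text
time: 4.2
tool_pos: [0.5743, -0.1203, 0.0456]
ee_rot: [[-0.991, -0.134, -0.001], [-0.134, 0.991, 0.0], [0.001, 0.0, -1.0]]
contact_force: [-0.4, -0.4, 0.9]
opening: 0.0549
```

```bash
python3 look.py 2
```

```text
4.3 [ 0.5748051  -0.12051524  0.04664364] [-0.34416874 -0.444178   -0.16597727]
```

View pics/l2.png

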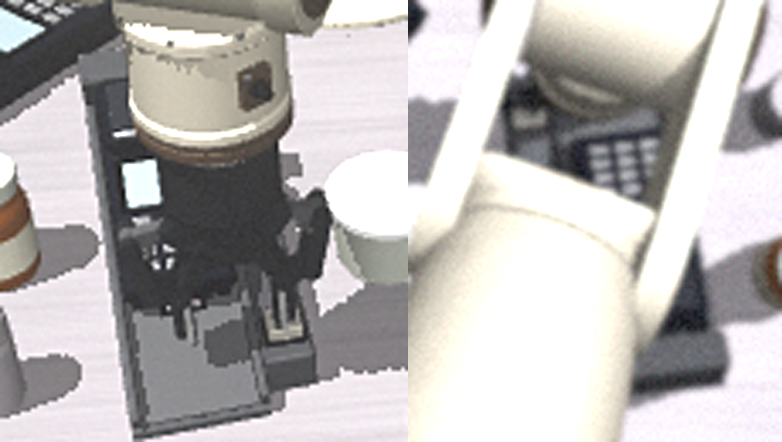

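The right finger stands over the key (crop ~285,320) and the left one in the empty trough (~187,330). I'll press now.

Request:
{"op": "move_arm", "data": {"increments": [{"rx": 0,"ry": 0,"rz": 0,"dx": 0,"dy": 0,"dz": 0.004,"gripper": 0.055},{"rx": 0,"ry": 0,"rz": 0,"dx": 0,"dy": 0,"dz": 0.004,"gripper": 0.055},{"rx": 0,"ry": 0,"rz": 0,"dx": 0,"dy": 0,"dz": 0.002,"gripper": 0.055},{"rx": 0,"ry": 0,"rz": 0,"dx": 0,"dy": 0,"dz": 0,"gripper": 0.055}]}}

```text
time: 4.7
tool_pos: [0.5746, -0.1204, 0.0363]
ee_rot: [[-0.991, -0.134, 0.0], [-0.134, 0.991, -0.0], [-0.0, -0.0, -1.0]]
contact_force: [-0.8, -0.2, 2.2]
opening: 0.0554
```

Request:
{"op": "move_arm", "data": {"increments": [{"rx": 0,"ry": 0,"rz": 0,"dx": 0,"dy": 0,"dz": 0.002,"gripper": 0.055},{"rx": 0,"ry": 0,"rz": 0,"dx": 0,"dy": 0,"dz": 0.002,"gripper": 0.055},{"rx": 0,"ry": 0,"rz": 0,"dx": 0,"dy": 0,"dz": 0,"gripper": 0.055},{"rx": 0,"ry": 0,"rz": 0,"dx": 0,"dy": 0,"dz": 0,"gripper": 0.055}]}}

```text
time: 5.1
tool_pos: [0.5752, -0.1203, 0.0349]
ee_rot: [[-0.991, -0.134, 0.002], [-0.134, 0.991, -0.0], [-0.002, -0.001, -1.0]]
contact_force: [-13.6, 3.2, 37.7]
opening: 0.055
```

```bash
python3 look.py 3
```

```text
5.2 [ 0.57514179 -0.12030453  0.03487715] [-14.69375781   3.47624157  37.80709597]
```

View pics/l3.png

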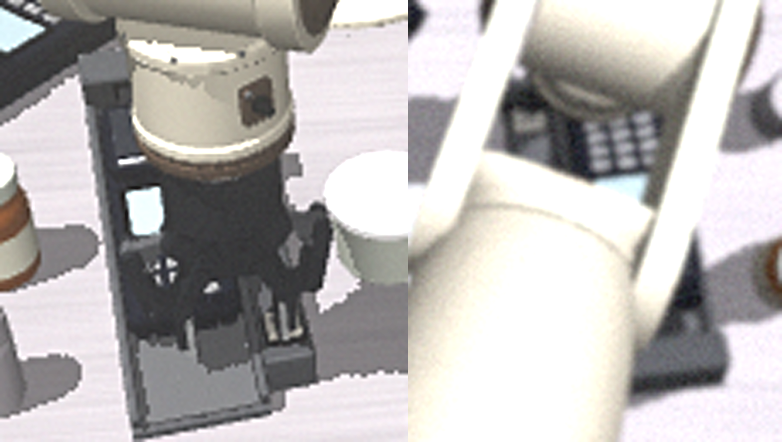

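Request:
{"op": "move_arm", "data": {"increments": [{"rx": 0,"ry": 0,"rz": 0,"dx": 0,"dy": 0,"dz": -0.001,"gripper": 0.055},{"rx": 0,"ry": 0,"rz": 0,"dx": 0,"dy": 0,"dz": 0,"gripper": 0.055},{"rx": 0,"ry": 0,"rz": 0,"dx": 0,"dy": 0,"dz": 0,"gripper": 0.055},{"rx": 0,"ry": 0,"rz": 0,"dx": 0,"dy": 0,"dz": 0,"gripper": 0.055}]}}

```text
time: 5.6
tool_pos: [0.575, -0.1204, 0.0353]
ee_rot: [[-0.991, -0.134, 0.002], [-0.134, 0.991, -0.0], [-0.001, -0.001, -1.0]]
contact_force: [-10.0, 3.7, 29.7]
opening: 0.0547
```

```bash
python3 look.py 4; python3 - <<'E'
from h import *
# shift of terminal along bed from screen (light blue) pixels & face planes
for c in("scene","top"):
  for n in(0,3,4):
    z=np.load(f"{c}{n}.npz");W=cloud(c,z["d"]);im=z["im"].astype(int)
    y=np.array([.991,.134])
    m=(abs(W[...,0]-.46)<.09)&(W[...,2]>.05)&(W[...,2]<.14)&(abs(W[...,1]+.165)<.05)&(im[...,0]-im[...,2]>20)&(im[...,1]>90)
    P=W[m];print(c,n,m.sum(),P.max(0).round(4),P.min(0).round(4),(P[:,:2]@y).max().round(4),(P[:,:2]@y).min().round(4))
    if n:
        # terminal vs tool: dark points in front: terminal upper face plane tilt
        pass
    m=(abs(W[...,1]+.17)<.05)&(W[...,0]<.48)&(W[...,0]>.3)&(W[...,2]>.09)&(im.max(2)<38)
    P=W[m];print("   dark n",len(P),(P[:,:2]@y).min().round(4))
E
```

```text
5.7 [ 0.57506337 -0.12035276  0.03527387] [-9.80722415  3.36015462 29.70259358]
scene 0 209 [ 0.4901 -0.1411  0.1073] [ 0.4504 -0.1963  0.093 ] 0.4602 0.4248
   dark n 525 0.3481
scene 3 91 [ 0.5111 -0.1701  0.0987] [ 0.4754 -0.1939  0.0854] 0.4815 0.4471
   dark n 264 0.3436
scene 4 89 [ 0.5113 -0.1699  0.099 ] [ 0.4759 -0.1939  0.086 ] 0.4817 0.4475
   dark n 259 0.3452
top 0 227 [ 0.4869 -0.1401  0.1135] [ 0.4488 -0.1937  0.0898] 0.4578 0.4251
   dark n 1042 0.3172
top 3 44 [ 0.5059 -0.142   0.098 ] [ 0.4914 -0.1706  0.0835] 0.4802 0.4647
   dark n 247 0.3171
top 4 43 [ 0.5057 -0.1447  0.0955] [ 0.4917 -0.1706  0.0842] 0.4801 0.465
   dark n 249 0.3169
```

The terminal came about 23 mm down the slope and rests on the trough finger, and the key is bottomed. A tiny up-slope nudge will make the contact certain and ease the key force.

Request:
{"op": "move_arm", "data": {"increments": [{"rx": 0,"ry": 0,"rz": 0,"dx": 0.0007,"dy": 0,"dz": -0.0005,"gripper": 0.055},{"rx": 0,"ry": 0,"rz": 0,"dx": 0.0007,"dy": 0,"dz": 0,"gripper": 0.055},{"rx": 0,"ry": 0,"rz": 0,"dx": 0,"dy": 0,"dz": 0,"gripper": 0.055},{"rx": 0,"ry": 0,"rz": 0,"dx": 0,"dy": 0,"dz": 0,"gripper": 0.055},{"rx": 0,"ry": 0,"rz": 0,"dx": 0,"dy": 0,"dz": 0,"gripper": 0.055}]}}

```text
time: 6.2
tool_pos: [0.5746, -0.1205, 0.0356]
ee_rot: [[-0.991, -0.134, 0.004], [-0.134, 0.991, -0.0], [-0.004, -0.001, -1.0]]
contact_force: [0.1, 4.2, 21.2]
opening: 0.055
```

```bash
python3 look.py 5; python3 - <<'E'
from h import *
from workcell import *
y=np.array([.991,.134])
for n in(4,5):
    z=np.load(f"scene{n}.npz");W=cloud("scene",z["d"]);im=z["im"].astype(int)
    m=(abs(W[...,0]-.46)<.09)&(W[...,2]>.05)&(W[...,2]<.14)&(abs(W[...,1]+.165)<.05)&(im[...,0]-im[...,2]>20)&(im[...,1]>90)
    P=W[m];q=P[:,:2]@y;print(n,m.sum(),q.max().round(4),q.min().round(4),P[:,2].mean().round(4))
for t in("sauce_jar","food_tub","seasoning_shaker"):
    for c in("scene","top"): print(t,c,[np.round(r["position"],3).tolist() for r in search_frame(c,t)][:1])
print(sensors.get_state()["contact_force"])
E
```

```text
6.3 [ 0.57460971 -0.12048057  0.035636  ] [ 0.15419515  4.15742402 21.14931966]
4 89 0.4817 0.4475 0.0926
5 95 0.4792 0.4456 0.0926
sauce_jar scene [[0.467, -0.299, 0.065]]
sauce_jar top [[0.438, -0.291, 0.096]]
food_tub scene [[0.478, -0.004, 0.057]]
food_tub top [[0.466, 0.023, 0.061]]
seasoning_shaker scene [[0.593, -0.288, 0.054]]
seasoning_shaker top [[0.57, -0.288, 0.076]]
[6.00042599e-03 4.11027399e+00 2.08648289e+01]
```

```bash
python3 -c "
from workcell import *
print(workorder.hand_in());s=sensors.get_state();print(s['time'],s['tool_pos'],s['contact_force'])"
```

```text
the job is handed in; nothing more can be done
None
the job is handed in; nothing more can be done
```

I pressed the release key with one fingertip while the other finger stood in the empty trough. The terminal was released and stopped against that finger. I nudged it slightly up the slope to firm the contact, then handed in with the key still held down, at about 6.5 s of the 29 s. The hand-in gave no verdict.

- **Terminal position:** the screen moved about 22 mm horizontally in both cameras, about 23 mm along the slope, so the foot end is near x = -0.017 to -0.019 m. That is inside the allowed range of -0.028 to 0.045 m. The drop in height matched a flat slide of about 20 degrees.
- **At rest:** pictures 0.5 s apart, before the nudge, showed no movement. After the nudge the scene picture put the screen about 2 mm higher up the slope, near the pixel resolution.
- **Jar, tub and shaker:** they stayed in place within measurement error. The top camera put the tub about 25 mm off, but the arm partly hid it there. The scene camera showed it within about 4 mm.
- **Key force:** it peaked at about 38 N when the key bottomed, above the 4 N its spring needs, and I eased it to about 21 N.
- **Not measured:** neither the key travel nor the force between finger and terminal could be read separately. I inferred both from the released terminal, its stop at the finger, and the steady pressing force.

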